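Unstack the casting rings into their burn-out saucers

ROBOT

A 7-joint arm with a two-finger parallel gripper is mounted at the origin on a cart in front of the work surface, level with it; the furniture and walls round the work are solid. World frame = base frame: x ahead of the robot, y to its left, z up, the work surface at z = 0. Lengths are in m, angles in rad, forces in N, time in s.
With the tool pointing down it reaches from about 0.425 to 0.925 m from the base axis. Payload 6.8 kg.
Tool frame: the origin (TCP) lies at the very end of the fingers, on their centre line; the grasp point (between the pads) lies 19 mm behind it; z points along the fingers, y is the line along which they close (so a half turn about z gives the same grasp; the last joint's range is limited). The gripper opens to 85 mm and grips with 20 to 120 N. Pads are 22 mm wide; open, the fingers measure 114 mm over their backs; the gripper's body (76 mm by 85 mm) begins 54 mm behind the grasp point. The pads swing forward as they close: fully open they stand 13 mm farther back than shut.
Start: joints at [-1.275, 0.477, 0.022, 1.555, -0.011, 1.109, -0.083], TCP at [0.265, 0.621, 0.231] pointing down, gripper open.
Joint ranges: [-2.96, 2.96], [-0.34, 2.1], [-1.41, 1.46], [0.24, 2.44], [-1.37, 4.51], [0.17, 1.92], [-2.96, 2.96]. Speed limits (rad/s): [2.39, 2.39, 3.14, 3.14, 3.14, 3.14, 3.14].

INTERFACE

Orientations are given as a unit quaternion [w, x, y, z].
In Python, from station import bot gives the robot as it stands. The module is installed in compiled form; this text tells all that it offers.
- The arm moves only by the shell command python3 -m jog 'ROWS' [OPENING] [FORCE]. ROWS is JSON, a list of rows, each a list of 4 numbers: the shift along the tool's x, y, z in cm, then the turn about the tool's z in rad. In form: [[x, y, z, spin], ...]. A call has 1 to 20 rows; each row is the pose to reach, as a shift and turn from the pose commanded when the call began, along the tool's axes at that moment; what a row does not reach only later rows make up. A row lasts 1/12 s, in which the tool goes at most 41.7 mm and 7.16 degrees, less where a joint would pass 70% of its speed; a pose out of reach is approached as far as the arm can. A call with a gripper value outside its range is refused whole. OPENING is the closure, from -1 (fully open) to 1 (shut), set as the call begins (- or left out, the last holds). The fingers move at their own pace and stop on an object; FORCE is the grip in N (left out, the last holds). Time passes only in rows, so rows that repeat a pose let the fingers close. It gives the time, the measured TCP pose, the force, the opening and the grip force at its end, in the units of the state.
- bot.get_obs(): the state, without advancing time (a new reading comes with each control period).
- bot.read_camera(name): name is "scene" or "top" or "wrist"; returns a dict with "pixels" (480x640x3 uint8, red, green, blue), "depth" (480x640 float32, m along the optical axis (not along the pixel's ray), 0 where there is no reading), "fovy" (degrees; the focal length in pixels is half the picture's height over the tangent of half this angle, whatever the lens; pixels are square), "cx", "cy" (the principal point, pixels), "pose" (4x4, takes a point from camera to world coordinates). Camera axes: x right, y down, z forward; pixel columns grow to the right and rows downward; lengths in m; the calibration is good to about 2 mm. A picture is of the moment at which its call begins.
- bot.hand_in(): hands the job in; it is judged then, once.
The state is a dict: "t": time; "q": joint angles; "joint_vel": joint speeds; "joint_torque": joint torques, N m; "eef_pos": TCP position; "tool_rot": TCP orientation; "contact_force": force on the tool from outside, world axes, zero at the start; "torque": the same for the moment, N m; "gripper_width": opening from 0.0 (shut) to 1.0 (fully open); "grasp_force": force on a finger pad.
Only numpy, scipy, OpenCV 4.12 (cv2) and the standard library are available. Lean on these libraries where they do the work, as an engineer would, in place of code of your own. Each camera call takes 0.05 s, during which the arm holds its last target. There are 200 camera calls.

TASK

Take the stack of four filled casting rings apart and set each ring in the burn-out saucer of its own size: the smallest ring in the smallest saucer, and so on up to the largest ring in the largest saucer. Each must end upright, flat on the floor of its saucer and inside the rim; keep the rings upright on the way and set them down gently, neither tipping over nor dropping any.

Things in the scene. Friction and masses are not known exactly. Their poses are not given: they have to be found in the camera images.
- ring_67: Casting ring, largest: a loose, solid upright cylinder, grey steel sleeve filled with pale set investment with a small funnel in its top face; diameter 67 mm, height 44 mm; at the start at the bottom of the stack, standing on the worktop, up to 6 mm off the centre of its neighbour. Origin: centre of its underside; z up through its axis.
- ring_54: Casting ring, second largest: a loose, solid upright cylinder, grey steel sleeve filled with pale set investment with a small funnel in its top face; diameter 54 mm, height 40 mm; at the start second from the bottom of the stack, up to 6 mm off the centre of its neighbour. Origin: centre of its underside; z up through its axis.
- ring_41: Casting ring, second smallest: a loose, solid upright cylinder, grey steel sleeve filled with pale set investment with a small funnel in its top face; diameter 41 mm, height 36 mm; at the start third from the bottom of the stack, up to 6 mm off the centre of its neighbour. Origin: centre of its underside; z up through its axis.
- ring_28: Casting ring, smallest: a loose, solid upright cylinder, grey steel sleeve filled with pale set investment with a small funnel in its top face; diameter 28 mm, height 34 mm; at the start on top of the stack, up to 6 mm off the centre of its neighbour. Origin: centre of its underside; z up through its axis.
- saucer_67: Burn-out saucer, largest: a fixed round terracotta-coloured dish standing on the worktop; inside diameter 83 mm, outside 93 mm; flat floor 6 mm above the worktop, rim top 10 mm above it. Origin: centre of its underside, on the worktop; z up.
- saucer_54: Burn-out saucer, second largest: a fixed round terracotta-coloured dish standing on the worktop; inside diameter 70 mm, outside 80 mm; flat floor 6 mm above the worktop, rim top 10 mm above it. Origin: centre of its underside, on the worktop; z up.
- saucer_41: Burn-out saucer, second smallest: a fixed round terracotta-coloured dish standing on the worktop; inside diameter 57 mm, outside 67 mm; flat floor 6 mm above the worktop, rim top 10 mm above it. Origin: centre of its underside, on the worktop; z up.
- saucer_28: Burn-out saucer, smallest: a fixed round terracotta-coloured dish standing on the worktop; inside diameter 44 mm, outside 54 mm; flat floor 6 mm above the worktop, rim top 10 mm above it. Origin: centre of its underside, on the worktop; z up.
Things that resemble listed ones, but are neither listed nor needed, are in the scene too. What is shaped like the ring_41 but turquoise is not meant.

How it is judged:
By the outcome, as a careful person would: the job done as asked, in the order asked, and still so for the second after the job is handed in, with the robot touching nothing.
It also fails if it takes over 112 s, if anything falls off the work surface, if the arm or the gripper's body presses on something with over 40 N, if the wrist force passes 120 N, or if a joint passes its speed limit or range.

## Working session

There is one attempt and no reset: what is moved stays moved. The work goes in short steps, Python scripts to look and compute and a shell command to move; the robot and the scene stay as the last step left them, time stands still between calls to the robot, and variables do not carry over. Pictures are saved under pics/ and viewed, at most 14 in all, crops included, and the job is handed in when it is done.

```bash
mkdir -p pics
cat > h.py <<'E'
import numpy as np, cv2
from station import bot
def grab(n,f=None):
    c=bot.read_camera(n)
    if f: cv2.imwrite('pics/'+f,c['pixels'][:,:,::-1])
    return c
def world(c):
    h,w=c['depth'].shape; f=h/2/np.tan(np.radians(c['fovy'])/2)
    u,v=np.meshgrid(np.arange(w),np.arange(h)); d=c['depth']
    P=np.stack([(u-c['cx'])/f*d,(v-c['cy'])/f*d,d],-1)
    W=P@c['pose'][:3,:3].T+c['pose'][:3,3]; W[d==0]=np.nan
    return W
E
python3 - <<'E'
from h import *
o=bot.get_obs(); print({k:np.round(v,3) for k,v in o.items()})
for n in('scene','top'):
    c=grab(n,n+'1.png'); np.savez('/tmp/'+n,**c); print(n,c['fovy'],np.round(c['pose'],3).tolist())
E
```

```text
{'t': np.float64(0.0), 'q': array([-1.275,  0.478,  0.022,  1.556, -0.012,  1.109, -0.083]), 'joint_vel': array([-0.001, -0.   , -0.   ,  0.001, -0.001, -0.001, -0.001]), 'joint_torque': array([-1.0000e-03, -5.9645e+01,  1.6080e+00, -2.8119e+01,  1.3000e-02,
        1.0000e-02, -0.0000e+00]), 'eef_pos': array([0.265, 0.62 , 0.23 ]), 'tool_rot': array([-0.   ,  0.201,  0.98 , -0.001]), 'contact_force': array([-0.691, -0.192,  0.237]), 'torque': array([-0.005, -0.044,  0.039]), 'grasp_force': np.float64(0.0), 'gripper_width': np.float64(1.0)}
scene 46.71432474947447 [[0.87, -0.292, 0.396, 0.164], [-0.492, -0.546, 0.678, -0.52], [0.018, -0.785, -0.619, 0.656], [0.0, 0.0, 0.0, 1.0]]
top 50.77729533274371 [[0.017, -0.991, 0.136, 0.377], [-1.0, -0.016, 0.003, 0.075], [-0.001, -0.136, -0.991, 0.944], [0.0, 0.0, 0.0, 1.0]]
```

View pics/scene1.png

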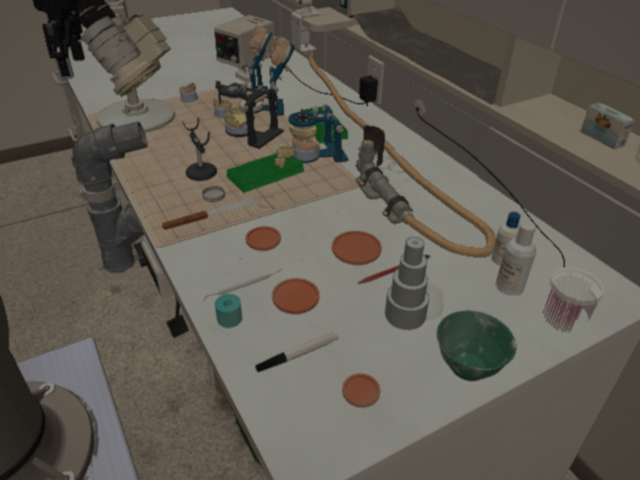

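View pics/top1.png

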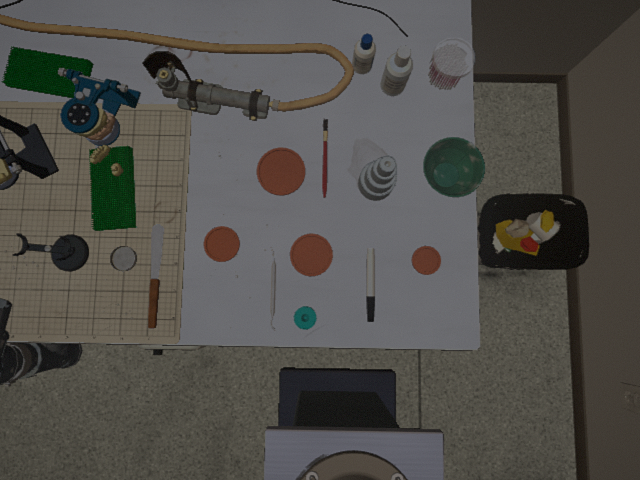

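The scene shows the stack at (407,290) and four terracotta saucers. A turquoise decoy stands at (228,310). In the top view the saucers are at (281,172), (312,255), (222,244) and (426,260), and the stack is at (380,172). Next I measure them.

Run:
```python
from h import *
from scipy.optimize import least_squares
for n in('top','scene'):
    c=dict(np.load(f'/tmp/{n}.npz')); W=world(c); hsv=cv2.cvtColor(c['pixels'],cv2.COLOR_RGB2HSV)
    m=((hsv[...,0]<14)&(hsv[...,1]>110)&(hsv[...,2]>90)&(abs(W[...,2]-.006)<.02)).astype(np.uint8)
    k,l,s,ce=cv2.connectedComponentsWithStats(m)
    for i in range(1,k):
        if s[i,4]<400: continue
        P=W[l==i]; cc,r=cv2.minEnclosingCircle(P[:,:2].astype(np.float32))
        print(n,'saucer',ce[i].round(),np.round(cc,4),'D',round(2*r,4),'z',np.percentile(P[:,2],[5,50,95]).round(4), np.round((P[:,:2].max(0)+P[:,:2].min(0))/2,4),np.round(np.ptp(P[:,:2],axis=0),4))
    st=(W[...,0]>.4)&(W[...,0]<.65)&(abs(W[...,1]+.07)<.12)
    for z,D in((.044,.067),(.084,.054),(.12,.041),(.154,.028)):
        # top faces
        mm=st&(abs(W[...,2]-z)<.004); P=W[mm]
        if len(P)<10: print('few',z);continue
        med=np.median(P[:,:2],0); P=P[np.hypot(*(P[:,:2]-med).T)<D*.9]
        cc,r=cv2.minEnclosingCircle(P[:,:2].astype(np.float32))
        print(n,'top z',z,len(P),np.round(cc,4),round(2*r,4),P[:,2].mean().round(4))
    for z0,z1,D in((.006,.038,.067),(.05,.078,.054),(.09,.114,.041),(.125,.148,.028)):
        P=W[st&(W[...,2]>z0)&(W[...,2]<z1)][:,:2]; med=np.median(P,0); P=P[np.hypot(*(P-med).T)<D*.8]
        f=least_squares(lambda p:np.hypot(*(P-p).T)-D/2,med+(c['pose'][:2,3]-med)*-.05,loss='soft_l1',f_scale=.001)
        print(n,'side',D,len(P),f.x.round(4),'rms',np.sqrt(np.mean(f.fun**2)).round(4))
```

```text
top saucer [281. 172.] [0.6213 0.1423] D 0.0916 z [0.0044 0.0073 0.0115] [0.6202 0.1424] [0.0881 0.0896]
top saucer [222. 244.] [0.481  0.2491] D 0.0649 z [0.0047 0.0076 0.0122] [0.4816 0.2491] [0.0635 0.0637]
top saucer [311. 255.] [0.4633 0.0822] D 0.0782 z [0.0043 0.0075 0.0121] [0.4633 0.0826] [0.0766 0.0761]
top saucer [425. 260.] [ 0.4564 -0.1311] D 0.0527 z [0.0047 0.0079 0.0125] [ 0.4573 -0.131 ] [0.0504 0.0523]
top top z 0.044 238 [ 0.6015 -0.0375] 0.0673 0.0444
top top z 0.084 237 [ 0.5999 -0.0382] 0.0543 0.0842
top top z 0.12 166 [ 0.6007 -0.0389] 0.0412 0.1204
top top z 0.154 225 [ 0.5984 -0.0391] 0.0283 0.1542
top side 0.067 577 [ 0.4783 -0.1144] rms 0.0131
top side 0.054 94 [ 0.6033 -0.1466] rms 0.0048
top side 0.041 89 [ 0.6014 -0.0396] rms 0.0004
top side 0.028 69 [ 0.5989 -0.0393] rms 0.0031
scene saucer [263. 238.] [0.4802 0.2478] D 0.0692 z [0.0038 0.0063 0.0103] [0.4794 0.2479] [0.0642 0.0684]
scene saucer [356. 247.] [0.6184 0.1424] D 0.0953 z [0.0038 0.0061 0.0104] [0.6195 0.1425] [0.0909 0.0925]
scene saucer [295. 295.] [0.4618 0.0811] D 0.0815 z [0.0039 0.0062 0.0105] [0.4626 0.0811] [0.0786 0.0809]
scene saucer [361. 389.] [ 0.4566 -0.1316] D 0.0545 z [0.0044 0.0066 0.0109] [ 0.4564 -0.1321] [0.052  0.0532]
scene top z 0.044 330 [ 0.6002 -0.0389] 0.0673 0.0434
scene top z 0.084 296 [ 0.5989 -0.0385] 0.0561 0.0833
scene top z 0.12 227 [ 0.5999 -0.0409] 0.0424 0.1195
scene top z 0.154 206 [ 0.5981 -0.0387] 0.0302 0.153
scene side 0.067 409 [ 0.5995 -0.1093] rms 0.0103
scene side 0.054 305 [ 0.5974 -0.1033] rms 0.01
scene side 0.041 328 [ 0.5764 -0.0653] rms 0.0066
scene side 0.028 229 [ 0.5823 -0.0568] rms 0.0045
```

Run:
```python
import numpy as np,cv2
c=np.load('/tmp/scene.npz')['pixels'][220:340,360:460,::-1]
d=np.load('/tmp/top.npz')['pixels'][130:230,330:430,::-1]
cv2.imwrite('pics/stack.png',np.hstack([cv2.resize(c,(400,480),interpolation=2),cv2.resize(d,(400,480),interpolation=2)]))
```

```text
(no output)
```

View pics/stack.png

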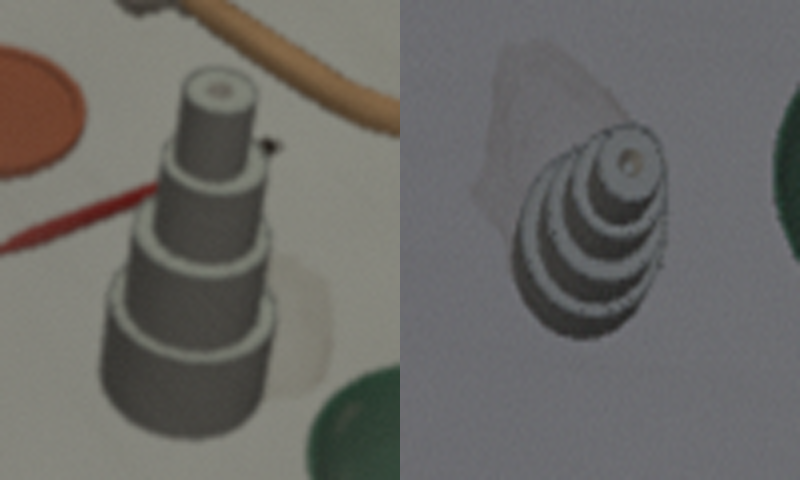

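The crop shows four clean grey stacked rings with tops at about (220,90) in the scene half, and no tilt. The tops measured at z = 0.044, 0.084, 0.120 and 0.154 with the right diameters. The turquoise piece at (228,310) in the scene view is the decoy and stays untouched. I'll check that the path is clear before moving.

```bash
cat >> h.py <<'E'
from scipy.spatial.transform import Rotation as R
def to(p):  # world target of TCP -> tool shift cm
    o=bot.get_obs(); w=o['tool_rot']; r=R.from_quat([w[1],w[2],w[3],w[0]])
    print('t',round(float(o['t']),2),'tcp',o['eef_pos'].round(4),'ytool',r.as_matrix()[:,1].round(3),'shift cm',(r.inv().apply(np.array(p)-o['eef_pos'])*100).round(2))
E
python3 - <<'E'
from h import *
a=np.array([.265,.62]);b=np.array([.598,-.039])
for n in('top','scene'):
    W=world(dict(np.load(f'/tmp/{n}.npz'))).reshape(-1,3); W=W[np.isfinite(W[:,0])]
    s=((W[:,:2]-a)@(b-a))/((b-a)@(b-a)); d=np.abs(np.cross(W[:,:2]-a,(b-a)/np.linalg.norm(b-a)))
    for i in range(-1,11):
        m=(d<.12)&(s>i/10)&(s<(i+1)/10); print(n,i,m.sum(),W[m,2].max().round(3) if m.any() else '')
to([.5983,-.0389,.23])
E
```

```text
top -1 2459 0.038
top 0 3088 0.096
top 1 3207 0.019
top 2 4263 0.119
top 3 4896 0.02
top 4 5199 0.019
top 5 5041 0.015
top 6 4990 0.015
top 7 4950 0.015
top 8 4860 0.017
top 9 5333 0.159
top 10 4168 0.158
scene -1 7231 0.376
scene 0 9378 0.379
scene 1 3297 0.261
scene 2 3807 0.119
scene 3 4446 0.017
scene 4 4437 0.015
scene 5 3686 0.012
scene 6 3520 0.012
scene 7 3759 0.013
scene 8 4294 0.015
scene 9 4022 0.156
scene 10 6162 0.155
t 0.1 tcp [0.265  0.6202 0.2304] ytool [ 0.393  0.92  -0.002] shift cm [-56.54 -47.52   0.13]<stdin>:5: DeprecationWarning: Arrays of 2-dimensional vectors are deprecated. Use arrays of 3-dimensional vectors instead. (deprecated in NumPy 2.0)
```

```bash
python3 -m jog '[[-1,-0.8,0,0],[-3,-2.5,0,0],[-6,-5,0,-0.02],[-9,-7.6,0,-0.04],[-12,-10.1,0,-0.06],[-15,-12.6,0,-0.09],[-18,-15.1,0,-0.12],[-21,-17.6,0,-0.15],[-24,-20.2,0,-0.18],[-27,-22.7,0,-0.21],[-30,-25.2,0,-0.24],[-33,-27.7,0,-0.27],[-36,-30.3,0,-0.3],[-39,-32.8,0,-0.33],[-42,-35.3,0,-0.36],[-45,-37.8,0,-0.39],[-48,-40.3,0,-0.405],[-50.5,-42.4,0,-0.405],[-52.5,-44.1,0,-0.405],[-54,-45.4,0,-0.405]]' -1 60
python3 - <<'E'
from h import *
to([.5983,-.0389,.18]); print(bot.get_obs()['q'].round(2))
E
```

```text
t: 1.77
eef_pos: [0.5837, -0.0125, 0.2311]
tool_rot: [-0.0, 0.001, 1.0, -0.001]
contact_force: [0.1, 0.1, 0.8]
gripper_width: 0.997
grasp_force: 0.0
t 1.77 tcp [ 0.5837 -0.0125  0.2311] ytool [ 0.002  1.    -0.001] shift cm [-1.46 -2.63  5.11]
[-0.3   0.33  0.27  1.79 -0.1   1.03  1.58]
```

```bash
python3 -m jog '[[-0.5,-0.9,0,0],[-1.1,-2,0,0],[-1.4,-2.5,0,0],[-1.45,-2.65,0,0],[-1.45,-2.65,0,0],[-1.45,-2.65,0,0]]'
python3 - <<'E'
from h import *
c=grab('wrist','w1.png'); W=world(c)
to([.5983,-.0389,.18])
for z,D in((.044,.067),(.084,.054),(.12,.041),(.154,.028)):
    P=W[(abs(W[...,2]-z)<.004)&(abs(W[...,0]-.6)<.06)&(abs(W[...,1]+.039)<.06)]
    if len(P)<20: print(len(P)); continue
    cc,r=cv2.minEnclosingCircle(P[:,:2].astype(np.float32)); print(z,len(P),np.round(cc,4),round(2*r,4))
E
```

```text
t: 2.27
eef_pos: [0.5976, -0.0341, 0.2312]
tool_rot: [-0.0, -0.001, 1.0, 0.0]
contact_force: [0.9, 0.8, -0.3]
gripper_width: 1.003
grasp_force: 0.0
t 2.32 tcp [ 0.5977 -0.034   0.2312] ytool [-0.003  1.     0.001] shift cm [-0.06 -0.49  5.12]
0.044 852 [ 0.6027 -0.0378] 0.0669
0.084 1108 [ 0.6012 -0.0389] 0.0539
0.12 893 [ 0.6017 -0.0395] 0.041
0.154 1459 [ 0.5994 -0.0395] 0.0284
```

View pics/w1.png

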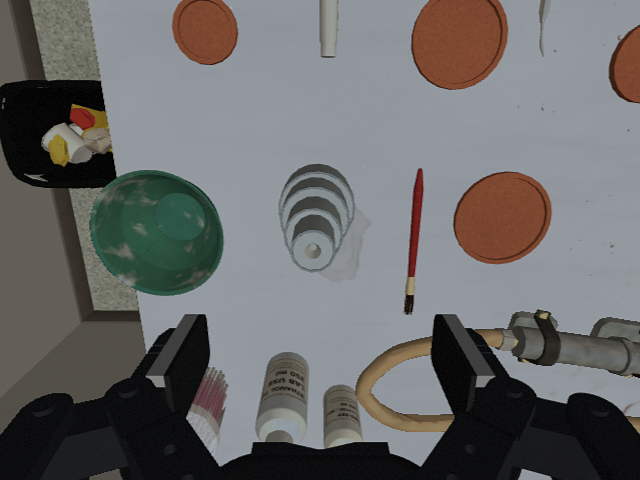

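The wrist view shows the stack centred at about (312,230). The rings' positions agree with the fixed cameras to within about 2 mm. I descend on ring_28.

```bash
python3 -m jog '[[-0.06,-0.3,0.4,0],[-0.13,-0.53,1.2,0],[-0.13,-0.53,2.4,0],[-0.13,-0.53,3.6,0],[-0.13,-0.53,4.8,0],[-0.13,-0.53,6,0],[-0.13,-0.53,7.2,0],[-0.13,-0.53,8.4,0],[-0.13,-0.53,9.4,0],[-0.13,-0.53,10.0,0],[-0.13,-0.53,10.3,0],[-0.13,-0.53,10.4,0],[-0.13,-0.53,10.4,0],[-0.13,-0.53,10.4,0]]' -1 && python3 -m jog '[[0,0,0,0],[0,0,0,0],[0,0,0,0],[0,0,0,0],[0,0,0,0],[0,0,0,0],[0,0,0,0],[0,0,0,0],[0,0,0,0],[0,0,0,0]]' 1 40
```

```text
t: 3.48
eef_pos: [0.5997, -0.0407, 0.1279]
tool_rot: [0.001, -0.001, 1.0, 0.0]
contact_force: [0.2, -1.2, -0.4]
gripper_width: 1.002
grasp_force: 0.0
t: 4.32
eef_pos: [0.5995, -0.0406, 0.1276]
tool_rot: [0.0, -0.001, 1.0, 0.0]
contact_force: [0.0, 0.7, 4.0]
gripper_width: 0.313
grasp_force: 39.4
```

```bash
python3 -m jog '[[0,0,-0.1,0],[0,0,-0.4,0],[0,0,-1,0],[0,0,-1.8,0],[0,0,-2.6,0],[0.3,-0.2,-3.2,0],[1,-0.6,-3.5,0],[2.2,-1.4,-3.5,0],[3.6,-2.3,-3.5,0],[5,-3.2,-3.5,0],[6.4,-4.1,-3.5,0],[7.8,-5,-3.5,0],[9.2,-5.9,-3.5,0],[10.6,-6.8,-3.5,0],[12,-7.6,-3.5,0],[13,-8.3,-3.5,0],[13.8,-8.8,-3.5,0],[14.2,-9.1,-3.5,0],[14.3,-9.1,-3.5,0],[14.3,-9.1,-3.5,0]]'
python3 - <<'E'
from h import *
to([.4566,-.1316,.03])
c=grab('wrist','w2.png')
W=world(c)
hsv=cv2.cvtColor(c['pixels'],cv2.COLOR_RGB2HSV)
m=((hsv[...,0]<14)&(hsv[...,1]>110)&(hsv[...,2]>60)&(abs(W[...,2]-.006)<.02)).astype(np.uint8)
k,l,s,ce=cv2.connectedComponentsWithStats(m)
for i in range(1,k):
    if s[i,4]<400: continue
    P=W[l==i]; cc,r=cv2.minEnclosingCircle(P[:,:2].astype(np.float32)); print(ce[i].round(),np.round(cc,4),round(2*r,4))
print(bot.get_obs()['gripper_width'],bot.get_obs()['grasp_force'])
E
```

```text
t: 5.98
eef_pos: [0.4566, -0.1317, 0.1624]
tool_rot: [0.0, -0.001, 1.0, 0.0]
contact_force: [-0.1, -0.0, -0.2]
gripper_width: 0.316
grasp_force: 39.3
t 5.98 tcp [ 0.4566 -0.1317  0.1624] ytool [-0.001  1.     0.   ] shift cm [1.000e-02 1.000e-02 1.324e+01]
[590. 221.] [0.464  0.0814] 0.0807
[321. 214.] [ 0.4575 -0.1312] 0.0535
[528. 373.] [0.6082 0.0605] 0.0702
[606. 386.] [0.6221 0.1414] 0.095
0.3131150555758351 39.33334529399872
```

View pics/w2.png

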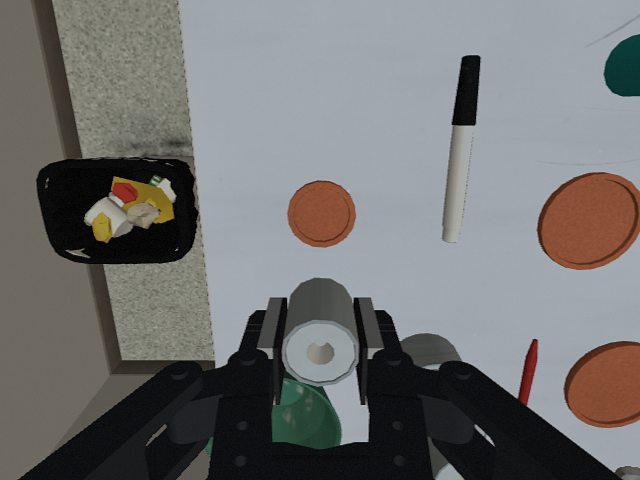

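Ring_28 is held upright at (320,350), over the smallest saucer at (321,214). Now I lower it.

```bash
python3 -m jog '[[0,0,0.5,0],[0,0,1.5,0],[0,0,2.8,0],[0,0,4.2,0],[0,0,5.6,0],[0,0,7,0],[0,0,8.4,0],[0,0,9.8,0],[0,0,11.2,0],[0,0,12.4,0],[0,0,13.3,0],[0,0,14,0],[0,0,14.3,0],[0,0,14.5,0],[0,0,14.6,0],[0,0,14.6,0],[0,0,14.6,0],[0,0,14.6,0]]' && python3 -m jog '[[0,0,0.05,0],[0,0,0.1,0],[0,0,0.15,0],[0,0,0.2,0],[0,0,0.2,0],[0,0,0.2,0]]'
```

```text
t: 7.53
eef_pos: [0.4567, -0.1319, 0.0167]
tool_rot: [0.0, -0.001, 1.0, -0.0]
contact_force: [-1.1, -0.1, -0.3]
gripper_width: 0.316
grasp_force: 39.3
t: 8.03
eef_pos: [0.4563, -0.1319, 0.0142]
tool_rot: [-0.0, -0.001, 1.0, 0.0]
contact_force: [-0.3, 0.1, -1.4]
gripper_width: 0.311
grasp_force: 39.3
```

```bash
python3 -m jog '[[0,0,0.04,0],[0,0,0.08,0],[0,0,0.08,0],[0,0,0.08,0]]'
```

```text
t: 8.37
eef_pos: [0.4564, -0.1319, 0.0136]
tool_rot: [0.0, -0.001, 1.0, 0.0]
contact_force: [-0.1, 0.3, 2.0]
gripper_width: 0.311
grasp_force: 39.6
```

```bash
python3 -m jog '[[0,0,0.03,0],[0,0,0.03,0],[0,0,0.03,0]]'
```

```text
t: 8.62
eef_pos: [0.4564, -0.1319, 0.0135]
tool_rot: [0.0, -0.001, 1.0, 0.0]
contact_force: [-1.1, 0.3, 6.1]
gripper_width: 0.315
grasp_force: 40.0
```

```bash
python3 -m jog '[[0,0,0,0],[0,0,0,0],[0,0,0,0],[0,0,0,0],[0,0,0,0],[0,0,0,0],[0,0,0,0],[0,0,0,0],[0,0,-0.5,0],[0,0,-1.5,0],[0,0,-3,0],[0,0,-5,0],[0,0,-7.5,0],[0,0,-10,0],[0,0,-12,0],[0,0,-13.3,0],[-0.6,0.4,-14,0],[-2,1.3,-14.2,0],[-4,2.5,-14.2,0],[-6.5,4.1,-14.2,0]]' -1 && python3 -m jog '[[-2.5,1.6,0,0],[-4.5,2.9,0,0],[-6.2,4,0,0],[-7.4,4.7,0,0],[-7.9,5.1,0,0],[-7.95,5.1,0.4,0],[-7.95,5.1,1.4,0],[-7.95,5.1,2.6,0],[-7.95,5.1,3.8,0],[-7.95,5.1,5,0],[-7.95,5.1,5.8,0],[-7.95,5.1,6.3,0],[-7.95,5.1,6.5,0],[-7.95,5.1,6.5,0],[-7.95,5.1,6.5,0],[-7.95,5.1,6.5,0]]'
python3 - <<'E'
from h import *
to([.601,-.0395,.090])
c=grab('top'); W=world(c)
P=W[(abs(W[...,2]-.040)<.004)&(abs(W[...,0]-.456)<.03)&(abs(W[...,1]+.131)<.03)]
cc,r=cv2.minEnclosingCircle(P[:,:2].astype(np.float32)); print(len(P),np.round(cc,4),round(2*r,4),np.percentile(P[:,2],[5,50,95]).round(4))
cv2.imwrite('pics/t2.png',cv2.resize(c['pixels'][120:320,300:500,::-1],(600,600)))
E
```

```text
t: 10.28
eef_pos: [0.5213, -0.0911, 0.1558]
tool_rot: [-0.0, 0.001, 1.0, -0.0]
contact_force: [1.2, -0.7, 0.2]
gripper_width: 0.997
grasp_force: 0.0
t: 11.62
eef_pos: [0.6012, -0.0398, 0.0908]
tool_rot: [0.001, -0.001, 1.0, 0.0]
contact_force: [0.0, 0.8, -0.2]
gripper_width: 1.003
grasp_force: 0.0
t 11.62 tcp [ 0.6012 -0.0398  0.0908] ytool [-0.001  1.     0.   ] shift cm [0.02 0.03 0.08]Traceback (most recent call last):
  File "<stdin>", line 5, in <module>
    return _quantile_unchecked(
        a, q, axis, out, overwrite_input, method, keepdims, weights)
    return _ureduce(a,
                    func=_quantile_ureduce_func,
    ...<5 lines>...
                    overwrite_input=overwrite_input,
                    method=method)
    r = func(a, **kwargs)
    result = _quantile(arr,
                       quantiles=q,
    ...<2 lines>...
                       out=out,
                       weights=wgt)
    slices_having_nans = np.isnan(arr[-1, ...])
                                  ~~~^^^^^^^^^
IndexError: index -1 is out of bounds for axis 0 with size 0
```

Run:
```python
from h import *
c=grab('scene'); W=world(c)
P=W[(W[...,2]>.03)&(W[...,2]<.06)&(abs(W[...,0]-.456)<.03)&(abs(W[...,1]+.131)<.03)]
print(len(P))
cv2.imwrite('pics/t2.png',cv2.resize(c['pixels'][200:440,270:510,::-1],(600,600)))
```

```text
346
```

View pics/t2.png

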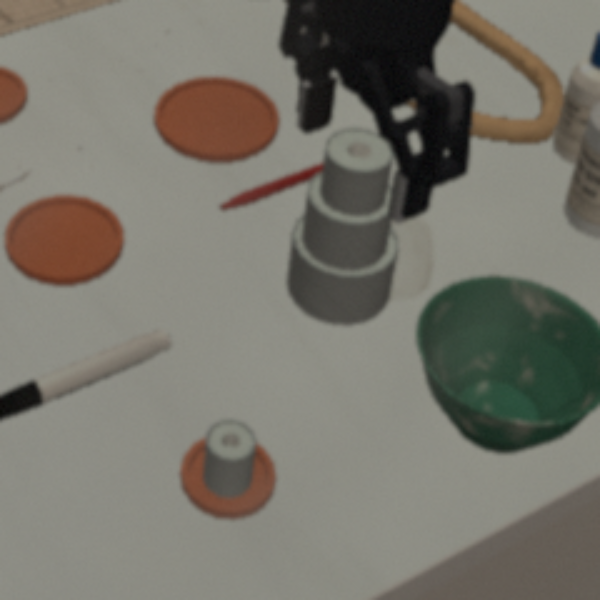

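Ring_28 stands upright inside the small saucer at (230,460). The gripper straddles ring_41 at (357,170). I close and lift.

Next move: the gripper is at (0.6012,-0.0398) and saucer_41 is at (0.4806,0.2485).

```bash
python3 -m jog '[[0,0,0.05,0],[0,0,0.08,0],[0,0,0.08,0],[0,0,0.08,0],[0,0,0.08,0],[0,0,0.08,0],[0,0,0.08,0],[0,0,0.08,0],[0,0,0.08,0],[0,0,0.08,0]]' 1 50 && python3 -m jog '[[0,0,-0.1,0],[0,0,-0.4,0],[0,0,-1,0],[0,0,-1.8,0],[0,0,-2.6,0],[0.2,0.4,-3.2,0],[0.6,1.4,-3.5,0],[1.3,3.1,-3.5,0],[2.1,5.1,-3.5,0],[3,7.2,-3.5,0],[3.9,9.3,-3.5,0],[4.8,11.5,-3.5,0],[5.7,13.7,-3.5,0],[6.6,15.9,-3.5,0],[7.5,18.1,-3.5,0],[8.4,20.2,-3.5,0],[9.3,22.3,-3.5,0],[10.1,24.3,-3.5,0],[10.8,26,-3.5,0],[11.4,27.4,-3.5,0]]' && python3 -m jog '[[0.3,0.8,0,0],[0.6,1.3,0,0],[0.65,1.5,0,0],[0.65,1.5,0,0],[0.65,1.5,0,0]]'
python3 - <<'E'
from h import *
to([.4806,.2485,.02])
E
```

```text
t: 12.55
eef_pos: [0.6011, -0.0398, 0.0897]
tool_rot: [0.0, -0.001, 1.0, 0.0]
contact_force: [-0.0, -0.8, 4.5]
gripper_width: 0.465
grasp_force: 50.3
t: 14.22
eef_pos: [0.4847, 0.2368, 0.1247]
tool_rot: [-0.0, -0.002, 1.0, 0.0]
contact_force: [0.5, -0.3, -1.7]
gripper_width: 0.462
grasp_force: 50.4
t: 14.63
eef_pos: [0.4802, 0.2482, 0.1244]
tool_rot: [0.0, 0.0, 1.0, -0.0]
contact_force: [0.8, 0.5, -1.4]
gripper_width: 0.46
grasp_force: 50.4
t 14.63 tcp [0.4802 0.2482 0.1244] ytool [ 0.  1. -0.] shift cm [-0.04  0.03 10.44]
```

```bash
python3 -m jog '[[0,0,0.5,0],[0,0,1.5,0],[0,0,2.8,0],[0,0,4.2,0],[0,0,5.6,0],[0,0,7,0],[0,0,8.2,0],[0,0,8.9,0],[0,0,9.3,0],[0,0,9.6,0],[0,0,9.7,0],[0,0,9.8,0],[0,0,9.9,0],[0,0,9.95,0],[0,0,10,0],[0,0,10.05,0],[0,0,10.05,0],[0,0,10.05,0],[0,0,10.05,0]]' && python3 -m jog '[[0,0,0.05,0],[0,0,0.1,0],[0,0,0.15,0],[0,0,0.15,0],[0,0,0.15,0]]'
```

```text
t: 16.22
eef_pos: [0.4799, 0.2492, 0.024]
tool_rot: [0.0, -0.001, 1.0, 0.0]
contact_force: [0.4, -0.2, -0.3]
gripper_width: 0.468
grasp_force: 50.4
t: 16.63
eef_pos: [0.4799, 0.2491, 0.0223]
tool_rot: [-0.0, -0.001, 1.0, -0.0]
contact_force: [-0.0, 1.3, -1.9]
gripper_width: 0.464
grasp_force: 50.4
```

```bash
python3 -m jog '[[0,0,0.2,0],[0,0,0.4,0],[0,0,0.6,0],[0,0,0.75,0],[0,0,0.85,0],[0,0,0.95,0],[0,0,1,0],[0,0,1,0],[0,0,1,0]]' && python3 -m jog '[[0,0,0.03,0],[0,0,0.06,0],[0,0,0.06,0],[0,0,0.06,0]]'
```

```text
t: 17.38
eef_pos: [0.4799, 0.2492, 0.0124]
tool_rot: [0.0, -0.001, 1.0, 0.0]
contact_force: [0.5, 0.8, -0.7]
gripper_width: 0.465
grasp_force: 50.4
t: 17.72
eef_pos: [0.4799, 0.2492, 0.0118]
tool_rot: [0.0, -0.001, 1.0, 0.0]
contact_force: [-1.2, -0.6, -1.9]
gripper_width: 0.464
grasp_force: 50.4
```

```bash
python3 -m jog '[[0,0,0.03,0],[0,0,0.05,0],[0,0,0.05,0],[0,0,0.05,0]]'
```

```text
t: 18.05
eef_pos: [0.4799, 0.2492, 0.0116]
tool_rot: [0.0, -0.001, 1.0, 0.0]
contact_force: [-1.7, -1.4, 4.9]
gripper_width: 0.465
grasp_force: 50.6
```

```bash
python3 -m jog '[[0,0,0,0],[0,0,0,0],[0,0,0,0],[0,0,0,0],[0,0,0,0],[0,0,0,0],[0,0,0,0],[0,0,-0.5,0],[0,0,-1.5,0],[0,0,-3,0],[0,0,-5,0],[0,0,-7,0],[0,0,-8.8,0],[-0.2,-0.6,-10,0],[-0.8,-2,-10.5,0],[-1.7,-4,-10.5,0],[-2.9,-6.9,-10.5,0],[-4.1,-9.8,-10.5,0],[-5.3,-12.7,-10.5,0],[-6.5,-15.6,-10.5,0]]' -1 && python3 -m jog '[[-1.2,-2.9,0,0],[-2.4,-5.8,0,0],[-3.5,-8.4,0,0],[-4.5,-10.6,0,0],[-5.2,-12.3,0,0],[-5.5,-13,0,0],[-5.6,-13.2,0,0],[-5.6,-13.2,0.5,0],[-5.6,-13.2,1.4,0],[-5.6,-13.2,2.6,0],[-5.6,-13.2,3.8,0],[-5.6,-13.2,5,0],[-5.6,-13.2,5.9,0],[-5.6,-13.2,6.4,0],[-5.6,-13.2,6.6,0],[-5.6,-13.2,6.6,0],[-5.6,-13.2,6.6,0],[-5.6,-13.2,6.6,0]]'
python3 - <<'E'
from h import *
to([.6008,-.039,.050])
c=grab('scene')
cv2.imwrite('pics/s3.png',cv2.resize(c['pixels'][200:440,220:460,::-1],(600,600)))
E
```

```text
t: 19.72
eef_pos: [0.5454, 0.0913, 0.1169]
tool_rot: [0.0, -0.001, 1.0, 0.0]
contact_force: [0.5, -0.1, -0.3]
gripper_width: 0.995
grasp_force: 0.0
t: 21.22
eef_pos: [0.6017, -0.0388, 0.0509]
tool_rot: [0.001, -0.001, 1.0, 0.0]
contact_force: [1.1, -0.2, 0.0]
gripper_width: 0.998
grasp_force: 0.0
t 21.22 tcp [ 0.6017 -0.0388  0.0509] ytool [-0.001  1.     0.   ] shift cm [ 0.09 -0.02  0.09]
```

View pics/s3.png

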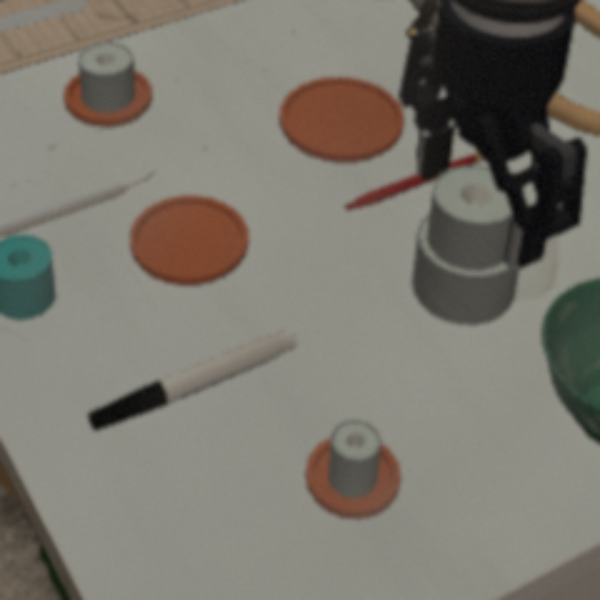

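Rings 28 (355,460) and 41 (107,80) sit upright in their saucers. Ring_54 is next.

```bash
python3 -m jog '[[0.05,0,0.05,0],[0.05,0,0.05,0],[0.05,0,0.05,0],[0.05,0,0.05,0],[0.05,0,0.05,0],[0.05,0,0.05,0],[0.05,0,0.05,0],[0.05,0,0.05,0],[0.05,0,0.05,0]]' 1 70 && python3 -m jog '[[0,0,-0.1,0],[0,0,-0.4,0],[0,0,-1,0],[0,0,-1.8,0],[0,0,-2.6,0],[0.3,0.3,-3.2,0],[1,0.9,-3.5,0],[2,1.8,-3.5,0],[3.4,2.9,-3.5,0],[4.8,4.2,-3.5,0],[6.2,5.4,-3.5,0],[7.6,6.6,-3.5,0],[9,7.8,-3.5,0],[10.4,9,-3.5,0],[11.6,10.1,-3.5,0],[12.6,11,-3.5,0],[13.4,11.6,-3.5,0],[13.8,12,-3.5,0],[13.8,12,-3.5,0],[13.8,12,-3.5,0]]'
python3 - <<'E'
from h import *
to([.463,.0818,.02])
E
```

```text
t: 22.02
eef_pos: [0.6012, -0.0388, 0.0504]
tool_rot: [0.001, -0.001, 1.0, 0.0]
contact_force: [-0.3, -0.2, 5.4]
gripper_width: 0.616
grasp_force: 73.2
t: 23.68
eef_pos: [0.4629, 0.0811, 0.085]
tool_rot: [0.0, -0.001, 1.0, 0.0]
contact_force: [0.2, -0.0, -0.7]
gripper_width: 0.612
grasp_force: 73.3
t 23.68 tcp [0.4629 0.0811 0.085 ] ytool [-0.001  1.     0.   ] shift cm [-0.01  0.07  6.5 ]
```

```bash
python3 -m jog '[[0,0.05,0.4,0],[0,0.05,1.2,0],[0,0.05,2.3,0],[0,0.05,3.5,0],[0,0.05,4.7,0],[0,0.05,5.7,0],[0,0.05,6.4,0],[0,0.05,6.8,0],[0,0.05,7,0],[0,0.05,7.1,0],[0,0.05,7.15,0],[0,0.05,7.15,0],[0,0.05,7.15,0]]' && python3 -m jog '[[0,0,0.04,0],[0,0,0.08,0],[0,0,0.1,0],[0,0,0.1,0],[0,0,0.1,0]]'
```

```text
t: 24.77
eef_pos: [0.4629, 0.0817, 0.0137]
tool_rot: [0.0, -0.001, 1.0, 0.0]
contact_force: [-0.3, 0.1, -1.4]
gripper_width: 0.613
grasp_force: 73.3
t: 25.18
eef_pos: [0.4627, 0.0817, 0.0124]
tool_rot: [0.0, -0.001, 1.0, 0.0]
contact_force: [0.4, -0.1, -0.9]
gripper_width: 0.616
grasp_force: 73.3
```

```bash
python3 -m jog '[[0,0,0.03,0],[0,0,0.05,0],[0,0,0.05,0],[0,0,0.05,0]]'
```

```text
t: 25.52
eef_pos: [0.4627, 0.0817, 0.0124]
tool_rot: [0.0, -0.001, 1.0, 0.0]
contact_force: [-1.6, 0.2, 8.9]
gripper_width: 0.622
grasp_force: 73.8
```

```bash
python3 -m jog '[[0,0,0,0],[0,0,0,0],[0,0,0,0],[0,0,0,0],[0,0,0,0],[0,0,0,0],[0,0,-0.5,0],[0,0,-1.5,0],[0,0,-3,0],[0,0,-5,0],[0,0,-6.8,0],[-0.4,-0.3,-8,0],[-1.2,-1,-8.5,0],[-2.6,-2.2,-8.5,0],[-4.4,-3.8,-8.5,0],[-6.2,-5.4,-8.5,0],[-8,-6.9,-8.5,0],[-9.8,-8.5,-8.5,0],[-11.4,-9.8,-8.5,0],[-12.6,-10.9,-8.5,0]]' -1 && python3 -m jog '[[-0.7,-0.6,0,0],[-1.1,-1,0,0],[-1.3,-1.1,0,0],[-1.3,-1.1,0,0],[-1.3,-1.1,0,0]]'
python3 - <<'E'
from h import *
for n in ('wrist','scene'):
    c=grab(n,n+'4.png'); W=world(c)
    P=W[(abs(W[...,2]-.044)<.003)&(abs(W[...,0]-.6)<.06)&(abs(W[...,1]+.039)<.06)]
    cc,r=cv2.minEnclosingCircle(P[:,:2].astype(np.float32)); print(len(P),np.round(cc,4),round(2*r,4))
to([.6015,-.038,.006])
E
```

```text
t: 27.18
eef_pos: [0.5903, -0.0295, 0.0969]
tool_rot: [0.0, 0.0, 1.0, -0.0]
contact_force: [-0.0, -0.5, 0.1]
gripper_width: 1.002
grasp_force: 0.0
t: 27.6
eef_pos: [0.6011, -0.0374, 0.0967]
tool_rot: [-0.0, -0.001, 1.0, 0.0]
contact_force: [-0.7, -0.6, -0.1]
gripper_width: 0.995
grasp_force: 0.0
9935 [ 0.603  -0.0378] 0.0677
906 [ 0.6009 -0.0373] 0.0701
t 27.7 tcp [ 0.6011 -0.0372  0.0968] ytool [-0.002  1.     0.001] shift cm [-0.04 -0.08  9.08]
```

```bash
python3 -m jog '[[-0.07,-0.04,0.4,0],[-0.07,-0.04,1.2,0],[-0.07,-0.04,2.4,0],[-0.07,-0.04,3.6,0],[-0.07,-0.04,4.8,0],[-0.07,-0.04,6,0],[-0.07,-0.04,7.2,0],[-0.07,-0.04,8.1,0],[-0.07,-0.04,8.7,0],[-0.07,-0.04,9,0],[-0.07,-0.04,9,0],[-0.07,-0.04,9,0]]' && python3 -m jog '[[0,0,0,0],[0,0,0,0],[0,0,0,0],[0,0,0,0],[0,0,0,0],[0,0,0,0],[0,0,0,0],[0,0,0,0]]' 1 90
```

```text
t: 28.7
eef_pos: [0.6027, -0.0387, 0.007]
tool_rot: [0.0, -0.001, 1.0, -0.0]
contact_force: [0.3, 0.7, -0.0]
gripper_width: 1.001
grasp_force: 0.0
t: 29.37
eef_pos: [0.6034, -0.0385, 0.0081]
tool_rot: [0.001, -0.001, 1.0, 0.0]
contact_force: [-1.0, 0.7, 4.7]
gripper_width: 0.762
grasp_force: 99.2
```

```bash
python3 -m jog '[[0,0,-0.1,0],[0,0,-0.4,0],[0,0,-1,0],[0,0,-1.8,0],[0,0,-2.6,0],[0,0.3,-3.2,0],[-0.1,1,-3.5,0],[-0.2,2.2,-3.5,0],[-0.4,3.8,-3.5,0],[-0.6,5.5,-3.5,0],[-0.7,7.2,-3.5,0],[-0.9,8.9,-3.5,0],[-1.1,10.6,-3.5,0],[-1.3,12.3,-3.5,0],[-1.5,14,-3.5,0],[-1.6,15.5,-3.5,0],[-1.7,16.7,-3.5,0],[-1.8,17.6,-3.5,0],[-1.8,18,-3.5,0],[-1.8,18,-3.5,0]]' && python3 -m jog '[[0,0,0,0],[0,0,0,0]]'
python3 - <<'E'
from h import *
to([.6215,.142,.0141])
c=grab('wrist','w5.png')
E
```

```text
t: 31.03
eef_pos: [0.62, 0.1427, 0.0416]
tool_rot: [-0.0, -0.001, 1.0, 0.0]
contact_force: [-0.4, -0.0, -3.0]
gripper_width: 0.761
grasp_force: 99.9
t: 31.2
eef_pos: [0.6202, 0.1398, 0.0418]
tool_rot: [-0.0, 0.0, 1.0, -0.0]
contact_force: [0.2, -0.6, -2.5]
gripper_width: 0.766
grasp_force: 99.9
t 31.2 tcp [0.6202 0.1398 0.0418] ytool [ 0.001  1.    -0.001] shift cm [-0.13  0.22  2.77]
```

View pics/w5.png

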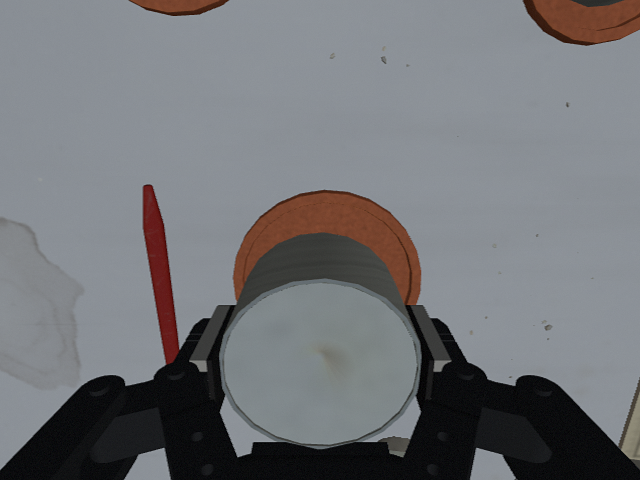

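Ring_67 is held upright at (320,360), with the big saucer just below it. I lower partway, check, then creep down.

```bash
python3 -m jog '[[-0.05,0.05,0.3,0],[-0.1,0.1,0.8,0],[-0.1,0.1,1.3,0],[-0.1,0.1,1.6,0],[-0.1,0.1,1.8,0],[-0.1,0.1,1.8,0],[-0.1,0.1,1.8,0],[-0.1,0.1,1.8,0]]'
python3 - <<'E'
from h import *
to([.6215,.142,.0141])
c=grab('top'); W=world(c)
P=W[(W[...,2]>.045)&(W[...,2]<.07)&(abs(W[...,0]-.62)<.045)&(abs(W[...,1]-.14)<.045)]; print(len(P))
E
```

```text
t: 31.92
eef_pos: [0.6214, 0.1425, 0.0239]
tool_rot: [0.0, -0.001, 1.0, 0.0]
contact_force: [0.6, 0.1, -3.3]
gripper_width: 0.761
grasp_force: 99.9
t 31.92 tcp [0.6214 0.1425 0.0239] ytool [-0.001  1.     0.   ] shift cm [-0.01 -0.05  0.98]
0
```

```bash
python3 -m jog '[[0,0,0.2,0],[0,0,0.4,0],[0,0,0.6,0],[0,0,0.7,0],[0,0,0.75,0],[0,0,0.8,0],[0,0,0.8,0],[0,0,0.8,0]]' && python3 -m jog '[[0,0,0.04,0],[0,0,0.08,0],[0,0,0.12,0],[0,0,0.12,0],[0,0,0.12,0]]'
```

```text
t: 32.63
eef_pos: [0.6213, 0.1424, 0.0158]
tool_rot: [0.0, -0.001, 1.0, 0.0]
contact_force: [-0.2, 0.0, -2.8]
gripper_width: 0.758
grasp_force: 99.9
t: 33.05
eef_pos: [0.6212, 0.1424, 0.0146]
tool_rot: [-0.0, -0.001, 1.0, 0.0]
contact_force: [-0.5, -0.0, -2.6]
gripper_width: 0.763
grasp_force: 99.9
```

```bash
python3 -m jog '[[0,0,0.03,0],[0,0,0.06,0],[0,0,0.06,0],[0,0,0.06,0]]'
```

```text
t: 33.38
eef_pos: [0.6212, 0.1424, 0.0142]
tool_rot: [0.0, -0.001, 1.0, 0.0]
contact_force: [-1.6, -0.7, -0.0]
gripper_width: 0.761
grasp_force: 99.9
```

```bash
python3 -m jog '[[0,0,0.03,0],[0,0,0.03,0],[0,0,0.03,0]]'
```

```text
t: 33.63
eef_pos: [0.6212, 0.1424, 0.0141]
tool_rot: [-0.0, -0.001, 1.0, 0.0]
contact_force: [-3.8, -0.2, 5.5]
gripper_width: 0.763
grasp_force: 99.8
```

Contact. I release, back straight up, and inspect all four.

```bash
python3 -m jog '[[0,0,0,0],[0,0,0,0],[0,0,0,0],[0,0,0,0],[0,0,0,0],[0,0,0,0],[0,0,-0.3,0],[0,0,-1,0],[0,0,-2,0],[0,0,-3.5,0],[0,0,-5.5,0],[0,0,-8,0],[0,0,-10.5,0],[0,0,-13,0],[0,0,-15,0],[-0.5,0,-16.5,0],[-2,0,-17.5,0],[-4.5,0,-18,0],[-7.5,0,-18,0],[-10.5,0,-18,0]]' -1 && python3 -m jog '[[-2,0,0,0],[-3,0,0,0],[-3,0,0,0],[-3,0,0,0],[-3,0,0,0],[-3,0,0,0]]'
python3 - <<'E'
from h import *
C=grab('scene'); W=world(C)
for n,(x,y),D,H in(('67',(.6203,.1422),.067,.050),('54',(.463,.0818),.054,.046),('41',(.4806,.2485),.041,.042),('28',(.457,-.1316),.028,.040)):
    P=W[(abs(W[...,2]-H)<.0035)&(abs(W[...,0]-x)<D/2+.012)&(abs(W[...,1]-y)<D/2+.012)]
    if len(P)<20: print(n,len(P)); continue
    cc,r=cv2.minEnclosingCircle(P[:,:2].astype(np.float32)); A=np.c_[P[:,:2],np.ones(len(P))]; k=np.linalg.lstsq(A,P[:,2],rcond=None)[0]
    print(n,len(P),'off mm',((np.array(cc)-(x,y))*1e3).round(1),round(2*r,4),'z',np.median(P[:,2]).round(4),'slope',k[:2].round(3))
cv2.imwrite('pics/s6.png',cv2.resize(C['pixels'][200:440,220:460,::-1],(600,600),interpolation=2))
E
```

```text
t: 35.3
eef_pos: [0.7275, 0.1428, 0.1962]
tool_rot: [0.001, -0.001, 1.0, 0.001]
contact_force: [1.5, -0.2, 0.3]
gripper_width: 1.001
grasp_force: 0.0
t: 35.8
eef_pos: [0.7554, 0.1428, 0.1943]
tool_rot: [-0.0, -0.001, 1.0, 0.0]
contact_force: [-0.9, -0.5, -0.2]
gripper_width: 1.004
grasp_force: 0.0
67 629 off mm [-1.3  0.5] 0.0723 z 0.0489 slope [-0.002 -0.004]
54 570 off mm [-0.8 -2.2] 0.0566 z 0.0449 slope [0.002 0.002]
41 233 off mm [-0.5 -0.7] 0.045 z 0.0408 slope [ 0.003 -0.004]
28 266 off mm [-1.4 -1.7] 0.0294 z 0.039 slope [-0.003  0.006]
```

View pics/s6.png

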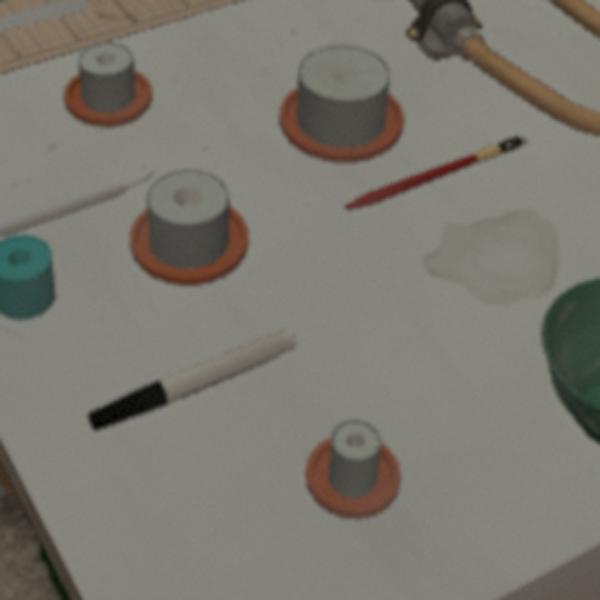

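All four rings stand upright in their own saucers: 67 at (343,100), 54 at (188,225), 41 at (107,80) and 28 at (355,465). Their tops are level, their heights fit the saucer floor, and they are within about 2.5 mm of centre. I'm handing in.

```bash
python3 -c "
from station import bot
print(bot.hand_in())"
```

```text
the job is handed in; nothing more can be done
None
```

The stack is apart and each ring stands upright and level on the floor of its own-size saucer, within about 2.5 mm of centre; I handed the job in at about 36 s of the 112 s allowed.

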